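# Hook the mug arm into the slotted upright and press it down until it locks

## Robot

A 6-joint arm with a two-finger parallel gripper is mounted at the origin on the work surface; the furniture and walls round the work are solid. World frame = base frame: x ahead of the robot, y to its left, z up, the work surface at z = 0. Lengths are in m, angles in degrees, forces in N, time in s.
With the tool pointing down it reaches from about 0.375 to 0.9 m from the base axis. Payload 3.1 kg.
Tool frame: the origin (TCP) lies on the centre line of the jaws, within the pads' length; the fingertips stand 11 mm ahead of it and the grasp point (between the pads) lies 8 mm behind it; z points along the fingers, y is the line along which they close (so a half turn about z gives the same grasp; the last joint's range is limited). The gripper opens to 87 mm and grips with 3 to 60 N. Pads are 19 mm wide; open, the fingers measure 117 mm over their backs; the gripper's body (75 mm by 190 mm) begins 51 mm behind the grasp point.
Start: joints at [-85.285, 30.224, 82.088, -0, 67.689, -10.227], TCP at [0.161, -0.604, 0.234] pointing down, gripper open.
Joint ranges: [-176.69, 176.69], [-43.24, 126.21], [12.49, 139.97], [-82, 262], [0, 151.66], [-163.58, 163.58]. Speed limits (degrees/s): [159.86, 159.86, 180, 180, 180, 180].

## Interface

Orientations are given as a 3x3 rotation matrix whose columns are the frame's x, y, z axes.
In Python, from rig import * gives the robot as it stands.
- The arm moves only by the shell command python3 -m inch 'ROWS'. ROWS is JSON, a list of rows, each an object of numbers: "gripper": the opening in per cent of the stroke, from 0 (shut) to 100 (fully open); "dx", "dy", "dz": the shift along the tool's x, y, z in mm; "turn": the turn about the tool's z in rad. A call has 1 to 12 rows; each row is the pose to reach, as a shift and turn from the pose commanded when the call began, along the tool's axes at that moment; what a row does not reach only later rows make up. A row lasts 1/10 s, in which the tool goes at most 50 mm and 8.59 degrees, less where a joint would pass 70% of its speed; a pose out of reach is approached as far as the arm can. A call with a gripper value outside its range is refused whole. The fingers move at their own pace and stop on an object; the grip force is fixed at half the most. Time passes only in rows, so rows that repeat a pose let the fingers close. It gives the time, the measured TCP pose, the force and the opening at its end, in the units of the state.
- read_state(): the state, without advancing time (a new reading comes with each control period).
- capture(name): name is "scene" or "top"; returns the picture (480x640x3 uint8, red, green, blue); there is no depth.
- get_calibration(name): a dict with "camera_matrix" (3x3 intrinsics, pixels), "world_to_cam" (4x4, takes a point from world to camera coordinates). Camera axes: x right, y down, z forward; pixel columns grow to the right and rows downward; lengths in m; the calibration is good to about 2 mm. A picture is of the moment at which its call begins. get_calibration takes no time and is no camera call.
- hand_in(): hands the job in, once; it reports no verdict.
Trained networks look in the newest picture that a camera, given by its name, has taken for a name from the list of things; names that differ only in an ending like _2 or _b are one class to them, and where a whole thing is asked for, a point or a joint stands for the part that bears it (a point fixed in the world has none). Each returns a list of dicts, best first, with "score" (0 to 1); they miss things now and then, are a little off and sometimes report something else, mostly with a low value. They report only what shows in the picture. A call takes as long as a camera call.
- recognise(camera, query): "extent" ([centre column, centre row, width, height] in pixels, round what is visible of it).
The state is a dict: "time_s": time; "joint_positions": joint angles; "qvel": joint speeds; "tau": joint torques, N m; "position": TCP position; "tcp_rot": TCP orientation; "force": force on the tool from outside, world axes, zero at the start; "moment": the same for the moment, N m; "opening": opening from 0.0 (shut) to 1.0 (fully open).
Only numpy, scipy, OpenCV 4.12 (cv2) and the standard library are available. Lean on these libraries where they do the work, as an engineer would, in place of code of your own. Each camera call takes 0.05 s, during which the arm holds its last target. There are 200 camera calls.

## Task

Fit the loose blue mug arm to the white mug-rack upright: put its two steel claws into the upper pair of slots so that they hook behind the plate, then press it down gently but fully home until the orange spring catch on either side has snapped out over it and the green seat button below is pressed in. Feel your way and do not force it: never push on it with more than about 25 N. Let go of it at the end, and leave the tumbler, the salt shaker and the pepper mill where they stand.

Things in the scene. Friction and masses are not known exactly. Their poses are not given: they have to be found in the camera images.
- rack: White slotted steel upright, 84 wide, 154 mm tall, in a fixed wooden base 12 mm thick (x -85 to 50, y -75 to 75 mm). Origin: worktop height, under the middle of the slotted plate's FRONT FACE; x points into the upright, y left, z up. The upright is set by hand in its base up to 6 mm higher or lower than the heights given here: feel for it. Plate 5 mm thick, 30 mm hollow behind. Lower slots unused.
- slot_edge (a point): Point on the rack's front face midway between the two upper slots, at the NOMINAL height of their lower edge (104 mm above the worktop; truly up to 6 mm higher or lower); axes as the rack. The slots' centres are 18 mm to either side (y); each slot is 9 mm wide and 40 mm tall. Black catch housings stand 10 mm proud of the face from 34.5 mm either side.
- mug_arm: Loose blue arm, about 220 g, standing on its feet left or right of the rack. Origin: underside, middle of the REAR face of the back plate; x is the way its claws point, z up. Back plate x -5 to 0, 54 wide, 62 mm tall. Blade 12 mm thick, z 12 to 38, to x = -130 mm; end stop 40 wide, 50 tall. Steel wedge ears on the plate's sides widen from z 26 to 38 mm, to 31.6 mm from the middle.
- claw_root (a point): Point on the mug arm's rear face midway between its two steel claws (y +18 and -18 mm, 6 mm wide), level with the undersides of their necks (body z = 44 mm); axes as the mug arm. Necks are 10 mm tall and reach to x = 13; at their ends (x 7 to 13) tongues hang 14 mm below this point. Home, it meets the true slot edge. To enter: axes parallel to the rack's, this point 22 mm above slot_edge.
- blade_grip (a point): Where to grasp the mug arm: middle of the 12 mm thick blade, 70 mm in front of the rear face and 26 mm above the underside; axes as the mug arm, fingers close along y. Once in the slots and against the face, lower it 6 to 18 mm until the ears are felt on the catches; it then hangs safely when let go. Pushing it home by the blade tends to jam it.
- press_pad (a point): Point on top of the press pad, a flat ledge (30 mm deep, 36 mm wide) on the mug arm's back plate, 18 mm in front of the rear face, 62 mm above the underside: push straight down here with closed fingers. Some 10 to 16 N (friction varies) drives the last 8 to 10 mm over the catches, then it stops hard. Home, the pad is 116 to 128 mm above the worktop; the rack's top is 32 mm higher.
- catch_left (a joint): Orange sprung nose on the rack's left (+y) at 99 to 105 mm nominal height, sloped on top, flat underneath, tip 28.8 mm from the middle: 0 when sprung out, grows to about 0.003 m as an ear pushes it aside; snaps back to 0 over the ear when home.
- catch_right (a joint): The same on the rack's right (-y): 0 when sprung out, grows to about 0.003 m as an ear pushes it aside.
- seat_flag (a joint): Small green button on the front of the upright, in the middle below the upper slots: 0 when free, pressed down about 0.003 m by the underside of the mug arm's back plate when the arm is fully home (very light spring).
- tumbler_mid (a point): Centre, half-way up, of a clear drinking glass, 76 mm across, 86 mm tall, standing on the side where the mug arm is not. Leave alone.
- shaker_mid (a point): Centre, half-way up, of the salt shaker, 44 mm across, 90 mm tall, behind right of the rack. Leave alone.
- mill_mid (a point): Centre, half-way up, of the dark wooden pepper mill, 58 mm across, 150 mm tall, at the back left. Leave alone.

How it is judged (in metres and radians):
At the end, for the whole second after the job is handed in: The mug arm hangs still in the upper slots, level within 0.08 rad, fully home: the green seat button is pressed by more than 1.8 mm, both catch noses are sprung out again (within 1.2 mm), and the root of the claws is within 3 mm sideways, 4 mm of the face and 8 mm in height of the nominal slot edge (z of claw_root in the frame of slot_edge between -0.008 and 0.008 m and x of claw_root in the frame of slot_edge between -0.004 and 0.002 m and y of claw_root in the frame of slot_edge between -0.003 and 0.003 m and angle between mug_arm's own z axis and vertical below 0.08 rad and value of joint each of catch_left, catch_right below 0.0012 m and linear speed of mug_arm below 0.02 m/s and value of joint seat_flag above 0.0018 m); the robot touches nothing.
It fails at once if the mug arm is forced: its contact forces on the rack, levering included, add up to more than 55 N (a straight push of about 25 N on the pad when home) (contact force between mug_arm and rack above 55 N).
It fails at once if the robot itself pushes the rack with more than 25 N (contact force between any of the arm, the fingers and rack above 25 N).
It fails at once if the tumbler, salt shaker or pepper mill is moved by more than 20 mm (distance of any of tumbler_mid, shaker_mid, mill_mid from where it was at the start of the episode above 0.02 m).
It also fails if it takes over 51 s, if anything falls off the work surface, if the arm or the gripper's body presses on something with over 40 N, if the wrist force passes 120 N, or if a joint passes its speed limit or range.

## Working session

There is one attempt and no reset: what is moved stays moved. The work goes in short steps, Python scripts to look and compute and a shell command to move; the robot and the scene stay as the last step left them, time stands still between calls to the robot, and variables do not carry over. Pictures are saved under pics/ and viewed, on a budget of 10 in all, crops included, one or two more only if the job needs it, and the job is handed in when it is done.

```bash
mkdir -p pics; ls; python3 - <<'E'
from rig import *
import cv2,numpy as np
for c in("scene","top"):
    im=capture(c); cv2.imwrite(f"pics/{c}0.png",im[:,:,::-1])
    k=get_calibration(c); print(c,np.round(k["camera_matrix"],1).tolist(),np.round(k["world_to_cam"],4).tolist())
    for q in("rack","mug_arm","tumbler_mid","shaker_mid","mill_mid","press_pad","catch_left","catch_right","seat_flag"):
        print(q,[(round(d["score"],2),np.round(d["extent"]).tolist()) for d in recognise(c,q)[:2]])
s=read_state();print(s["time_s"],s["position"],s["tcp_rot"],s["force"])
E
```

```text
pics
scene [[588.9, 0.0, 310.4], [0.0, 588.9, 236.5], [0.0, 0.0, 1.0]] [[-0.8459, -0.5332, 0.0152, 0.4372], [-0.3359, 0.5103, -0.7917, 0.201], [0.4143, -0.6748, -0.6107, 1.2405], [0.0, 0.0, 0.0, 1.0]]
rack [(0.61, [297.0, 232.0, 78.0, 92.0])]
mug_arm [(0.68, [284.0, 320.0, 76.0, 41.0])]
tumbler_mid [(0.6, [372.0, 204.0, 29.0, 42.0]), (0.35, [297.0, 231.0, 76.0, 94.0])]
shaker_mid [(0.89, [326.0, 202.0, 13.0, 40.0]), (0.27, [193.0, 310.0, 30.0, 61.0])]
mill_mid [(0.6, [195.0, 308.0, 32.0, 62.0]), (0.38, [295.0, 232.0, 75.0, 99.0])]
press_pad [(0.73, [284.0, 319.0, 79.0, 40.0]), (0.65, [294.0, 233.0, 80.0, 99.0])]
catch_left [(0.68, [285.0, 320.0, 77.0, 40.0])]
catch_right []
seat_flag [(0.69, [193.0, 310.0, 34.0, 62.0])]
top [[537.1, 0.0, 316.5], [0.0, 537.1, 232.8], [0.0, 0.0, 1.0]] [[-0.0143, -0.9999, -0.0013, 0.0715], [-0.9874, 0.0143, -0.1576, 0.4941], [0.1576, -0.001, -0.9875, 1.1663], [0.0, 0.0, 0.0, 1.0]]
rack [(0.97, [329.0, 210.0, 69.0, 72.0])]
mug_arm [(0.58, [225.0, 270.0, 42.0, 72.0])]
tumbler_mid [(0.56, [432.0, 246.0, 44.0, 40.0])]
shaker_mid [(0.91, [408.0, 203.0, 20.0, 21.0])]
mill_mid [(0.64, [179.0, 198.0, 40.0, 37.0])]
press_pad [(0.97, [229.0, 268.0, 39.0, 69.0])]
catch_left []
catch_right []
seat_flag []
1.0 [ 0.16117992 -0.60383577  0.23356284] [[ 9.66185643e-01  2.57847442e-01 -2.55590309e-05]
 [ 2.57847441e-01 -9.66185643e-01 -2.32198275e-05]
 [-3.06819418e-05  1.58443333e-05 -9.99999999e-01]] [ 0.51691021 -0.01360424 -0.3006767 ]
```

View pics/scene0.png

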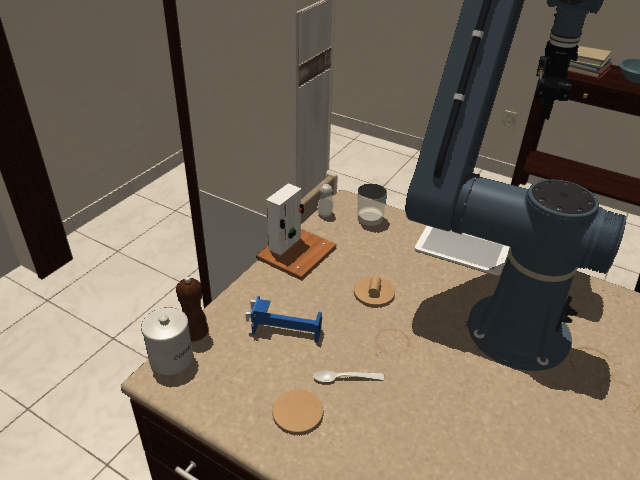

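View pics/top0.png

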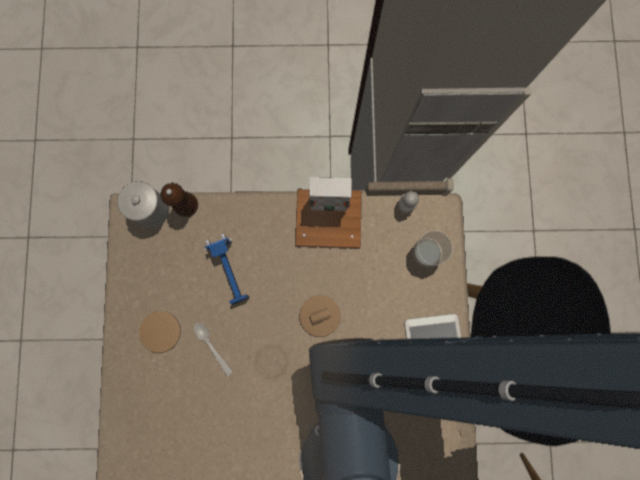

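The scene view shows the rack (297,232), the blue arm standing on its feet (285,320), the glass (372,204), the shaker (326,202) and the mill (193,308). The top view agrees, with the rack at (329,212) and the arm at (228,270). The networks' boxes match except for catch and flag. Next I'll fit box models to colour masks in both views.

```bash
cat > fit.py <<'E'
import numpy as np,cv2
from rig import *
from scipy.optimize import minimize
B=lambda *v:np.array([[x,y,z] for x in v[:2] for y in v[2:4] for z in v[4:]])/1000
MUG=[B(-5,0,-27,27,0,62),B(-33,-3,-18,18,56,62),B(-130,-5,-6,6,12,38),B(-135,-130,-20,20,0,50)]
BASE=[B(-85,50,-75,75,0,12)]
UP=[B(0,35,-42,42,12,154)]
CAMS={c:get_calibration(c) for c in("scene","top")}
def proj(P,c):
    k=CAMS[c];W=k["world_to_cam"];q=P@W[:3,:3].T+W[:3,3];q=q@k["camera_matrix"].T;return q[:,:2]/q[:,2:]
def T(p,P):
    c,s=np.cos(p[2]),np.sin(p[2]);R=np.array([[c,-s,0],[s,c,0],[0,0,1]])
    return P@R.T+[p[0],p[1],p[3] if len(p)>3 else 0]
S=8
def render(boxes,p,c,roi):
    x0,y0,x1,y1=roi;m=np.zeros(((y1-y0)*S,(x1-x0)*S),np.uint8)
    for b in boxes:
        h=cv2.convexHull(((proj(T(p,b),c)+.5-[x0,y0])*S*16-8).astype(np.int32).reshape(-1,1,2))
        cv2.fillConvexPoly(m,h,255,shift=4)
    return cv2.resize(m,(x1-x0,y1-y0),interpolation=cv2.INTER_AREA)/255.
def fit(boxes,masks,rois,p0,cams=("scene","top")):
    f=lambda p:sum(np.abs(render(boxes,p,c,rois[c])-masks[c]).sum() for c in cams)
    best=None
    st=np.array([.01,.01,.1,.01])[:len(p0)]
    p=np.array(p0,float)
    for k in range(4):
        sx=np.vstack([p]+[p+st*e/(1+1.5*k)*(-1)**k for e in np.eye(len(p))])
        r=minimize(f,p,method="Nelder-Mead",options=dict(initial_simplex=sx,xatol=1e-5,fatol=.01,maxiter=300));p=r.x
    return p,r.fun
def blue(im):
    i=im.astype(int);return ((i[:,:,2]>i[:,:,0]*1.8)&(i[:,:,2]>i[:,:,1]*1.35)&(i[:,:,2]>50)).astype(float)
def brown(im):
    h=cv2.cvtColor(im,cv2.COLOR_RGB2HSV).astype(int);return ((h[:,:,0]<13)&(h[:,:,1]>130)&(h[:,:,2]>60)).astype(float)
def crop(m,r):return m[r[1]:r[3],r[0]:r[2]]
E
python3 - <<'E'
from fit import *
im={c:cv2.imread(f"pics/{c}0.png")[:,:,::-1].copy() for c in CAMS}
rm={"scene":(235,285,335,355),"top":(195,225,260,315)}
mm={c:crop(blue(im[c]),rm[c]) for c in CAMS}
p0=[.547,.187,np.arctan2(.5,1.8)]
# rough start from top: plate pixel(219,248), stop (239,300), plane z~.03
k=CAMS["top"]
def back(u,v,z,c="top"):
    k=CAMS[c];W=k["world_to_cam"];d=W[:3,:3].T@np.linalg.solve(k["camera_matrix"],[u,v,1]);o=-W[:3,:3].T@W[:3,3];return o+d*(z-o[2])/d[2]
a=back(219,248,.04);b=back(239,300,.03);print(a,b)
p0=[a[0],a[1],np.arctan2(*(a-b)[[1,0]])]
for cs in (("scene","top"),("scene",),("top",)):
    p,e=fit(MUG,mm,rm,p0,cs);print("mug",np.round(p,4),np.degrees(p[2]),e,[m.sum() for m in mm.values()])
rr={"scene":(250,175,345,285),"top":(288,170,370,256)}
# rack: brown base visible; use front part mask with union of base + upright white
br={c:crop(brown(im[c]),rr[c]) for c in CAMS}
a=back(329,207,.012);p0=[a[0],a[1],0]
def fr(p,cams):
    e=0
    for c in cams:
        b=render(BASE,p,c,rr[c]);u=render([B(-10,35,-42,42,12,165)],p,c,rr[c])
        w=(u<.01)  # compare outside upright only
        e+=(np.abs(b-br[c])*w).sum()+ (u*0).sum()+.3*(~w).sum()
    return e
for cs in (("scene","top"),("scene",),("top",)):
    p=np.array(p0)
    for k in range(4):
        sx=np.vstack([p]+[p+np.array(d)/(1+k)*(-1)**k for d in ([.01,0,0],[0,.01,0],[0,0,.1])])
        r=minimize(lambda p:fr(p,cs),p,method="Nelder-Mead",options=dict(initial_simplex=sx,xatol=1e-5,fatol=.01));p=r.x
    print("rack",np.round(p,4),np.degrees(p[2]),r.fun)
    if len(cs)==2: pr=p; 
pm,_=fit(MUG,mm,rm,[.55,.19,.27]) if 0 else (fit(MUG,mm,rm,[back(219,248,.04)[0],back(219,248,.04)[1],.3])) 
np.save("rack.npy",pr);np.save("mug.npy",pm)
out=[]
for c in CAMS:
    v=cv2.resize(im[c],None,fx=4,fy=4,interpolation=cv2.INTER_CUBIC)[:,:,::-1].copy()
    for bx,p in((MUG,pm),(BASE+UP,pr)):
        for b in bx:
            h=cv2.convexHull(((proj(T(p,b),c)+.5)*4-.5).astype(np.int32).reshape(-1,1,2));cv2.polylines(v,[h],True,(0,255,255),1)
    for r in(rm,rr):
        x0,y0,x1,y1=r[c];out.append(cv2.resize(v[y0*4:y1*4,x0*4:x1*4],(400,300)))
cv2.imwrite("pics/fit.png",np.vstack([np.hstack(out[:2]),np.hstack(out[2:])]))
E
```

```text
[0.46357994 0.28262678 0.04      ] [0.34796933 0.23841936 0.03      ]
mug [0.474  0.2867 0.3733] 21.386195247533646 442.00392156862745 [np.float64(1031.0), np.float64(511.0)]
mug [0.4746 0.2859 0.3844] 22.026896067882987 230.0235294117647 [np.float64(1031.0), np.float64(511.0)]
mug [0.4747 0.2865 0.3575] 20.48353317834524 203.7921568627451 [np.float64(1031.0), np.float64(511.0)]
rack [ 0.5536  0.0362 -0.0121] -0.6922963815888363 3890.5666666666666
rack [ 0.5548  0.0336 -0.015 ] -0.8608819407980957 1114.4333333333334
rack [ 0.5515  0.0384 -0.0161] -0.9219867986490041 2756.323529411765
```

View pics/fit.png

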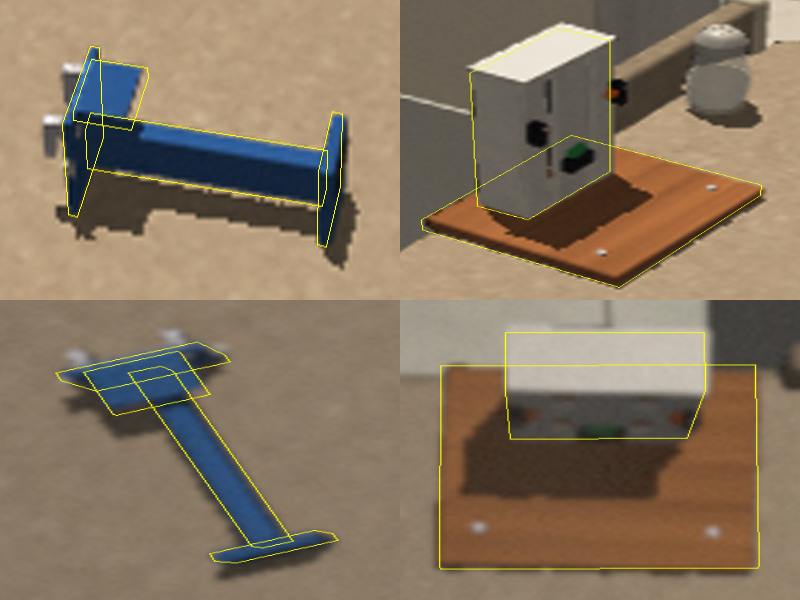

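The rack overlay fits well. The mug-arm overlay is off by a few pixels in the top view, so I'll check its mask and refine it.

```bash
python3 - <<'E'
from fit import *
im={c:cv2.imread(f"pics/{c}0.png")[:,:,::-1].copy() for c in CAMS}
rm={"scene":(240,290,330,350),"top":(200,230,255,310)}
def blue2(i):
    h=cv2.cvtColor(i,cv2.COLOR_RGB2HSV).astype(int);return ((abs(h[:,:,0]-110)<15)&(h[:,:,1]>95)).astype(float)
mm={c:crop(blue2(im[c]),rm[c]) for c in CAMS}
for t in ("inner","outer"):
    st=B(-130,-122,-20,20,0,50) if t=="inner" else B(-138,-130,-20,20,0,50)
    M=MUG[:3]+[st]
    for cs in (("scene","top"),("scene",),("top",)):
        p,e=fit(M,mm,rm,[.474,.287,.373],cs);print(t,np.round(p,4),np.degrees(p[2]),e,[m.sum() for m in mm.values()])
        if len(cs)==2:pm=p;
    if t=="inner":pi=pm
out=[]
for c,f in(("scene",6),("top",6)):
    x0,y0,x1,y1=rm[c]
    v=cv2.resize(crop(im[c],rm[c]),None,fx=f,fy=f,interpolation=cv2.INTER_NEAREST)[:,:,::-1].copy()
    m=cv2.resize(mm[c].astype(np.uint8),None,fx=f,fy=f,interpolation=cv2.INTER_NEAREST)
    cv2.drawContours(v,cv2.findContours(m,cv2.RETR_LIST,cv2.CHAIN_APPROX_NONE)[0],-1,(0,0,255),1)
    for b in MUG[:3]+[B(-130,-122,-20,20,0,50)]:
        h=cv2.convexHull(((proj(T(pi,b),c)+.5-[x0,y0])*f).astype(np.int32).reshape(-1,1,2));cv2.polylines(v,[h],True,(0,255,255),1)
    out.append(v)
H=max(o.shape[0] for o in out)
o=np.hstack([cv2.copyMakeBorder(o,0,H-o.shape[0],0,0,cv2.BORDER_CONSTANT) for o in out]);print(o.shape)
cv2.imwrite("pics/fit2.png",cv2.resize(o,None,fx=800/o.shape[1],fy=800/o.shape[1]))
E
```

```text
inner [0.4728 0.2864 0.3698] 21.18909977129316 530.070588235294 [np.float64(1094.0), np.float64(550.0)]
inner [0.4732 0.2856 0.3795] 21.744948589534232 301.47450980392153 [np.float64(1094.0), np.float64(550.0)]
inner [0.4725 0.2869 0.3704] 21.222392034262064 219.66666666666666 [np.float64(1094.0), np.float64(550.0)]
outer [0.475  0.2869 0.3694] 21.166122384689395 403.9921568627451 [np.float64(1094.0), np.float64(550.0)]
outer [0.4751 0.286  0.3782] 21.666780178480334 197.16470588235296 [np.float64(1094.0), np.float64(550.0)]
outer [0.4751 0.2872 0.3647] 20.89358625132538 194.06666666666666 [np.float64(1094.0), np.float64(550.0)]
(480, 870, 3)
```

View pics/fit2.png

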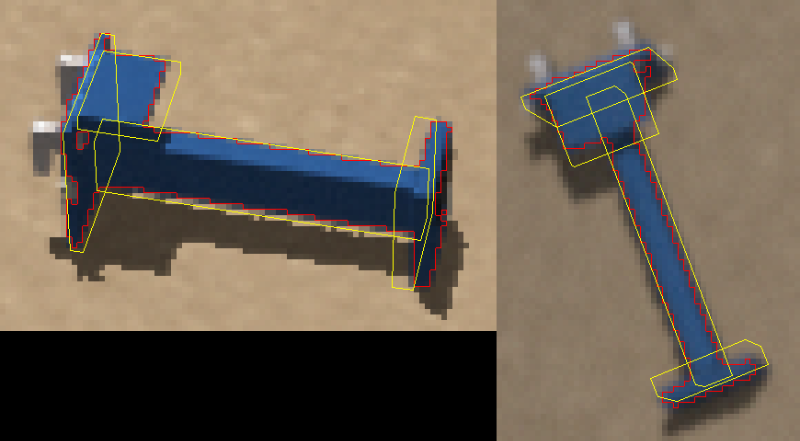

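The "outer" end stop fits better, which puts the mug arm at about (0.475, 0.287) with yaw 21.2°. The grip point is then (0.410, 0.262). I'll move there by way of (0.45, -0.10).

```bash
python3 -m inch '[{"dx":409,"dy":-412,"turn":-0.109,"gripper":100},{"dx":409,"dy":-412,"turn":-0.109,"gripper":100},{"dx":409,"dy":-412,"turn":-0.109,"gripper":100},{"dx":409,"dy":-412,"turn":-0.109,"gripper":100},{"dx":409,"dy":-412,"turn":-0.109,"gripper":100},{"dx":409,"dy":-412,"turn":-0.109,"gripper":100},{"dx":409,"dy":-412,"turn":-0.109,"gripper":100},{"dx":409,"dy":-412,"turn":-0.109,"gripper":100},{"dx":409,"dy":-412,"turn":-0.109,"gripper":100},{"dx":409,"dy":-412,"turn":-0.109,"gripper":100},{"dx":409,"dy":-412,"turn":-0.109,"gripper":100},{"dx":409,"dy":-412,"turn":-0.109,"gripper":100}]'
cat > to.py <<'E'
# to.py x y z yaw : shift needed in tool axes
import sys,numpy as np
from rig import *
x,y,z,a=map(float,sys.argv[1:]);s=read_state();R=s["tcp_rot"];d=R.T@(np.array([x,y,z])-s["position"])*1000
yaw=np.degrees(np.arctan2(R[1,0],R[0,0]));print("t",round(s["time_s"],2),"pos",np.round(s["position"],4),"yaw",round(yaw,2),"F",np.round(s["force"],1),"d mm",np.round(d,1),"turn",round(-np.radians(a-yaw),4))
E
python3 to.py .410 .262 .234 21.2
```

```text
t 1.0 pos [ 0.1612 -0.6038  0.2336] yaw 14.94 F [ 0.5 -0.  -0.3] d mm [ 4.637e+02 -7.724e+02 -5.000e-01] turn -0.1092invalid input
```

```bash
python3 -m inch '[{"dx":200,"dy":-202,"gripper":100},{"dx":200,"dy":-202,"gripper":100},{"dx":200,"dy":-202,"gripper":100},{"dx":200,"dy":-202,"gripper":100},{"dx":200,"dy":-202,"gripper":100},{"dx":200,"dy":-202,"gripper":100}]'; python3 to.py .45 -.1 .234 21.2
```

```text
t 1.0 pos [ 0.1612 -0.6038  0.2336] yaw 14.94 F [ 0.5 -0.  -0.3] d mm [ 409.  -412.3   -0.5] turn -0.1092invalid input
```

```bash
python3 -m inch --help; python3 -m inch '[{"gripper":100,"dx":40.0,"dy":-40.0,"dz":0.0,"turn":0.0}]'; python3 to.py .45 -.1 .234 21.2
```

```text
time_s: 1.1
position: [0.1841, -0.566, 0.2338]
tcp_rot: [[0.967, 0.253, -0.0], [0.253, -0.967, -0.008], [-0.002, 0.007, -1.0]]
force: [1.6, 0.8, 0.5]
opening: 1.002
t 1.1 pos [ 0.1841 -0.566   0.2338] yaw 14.67 F [1.6 0.8 0.5] d mm [ 375.3 -383.5   -3.9] turn -0.1139invalid input: not JSON, or not a number
```

```bash
python3 -m inch '[{"gripper":100,"dx":369,"dy":-372,"dz":0,"turn":-0.109},{"gripper":100,"dx":369,"dy":-372,"dz":0,"turn":-0.109},{"gripper":100,"dx":369,"dy":-372,"dz":0,"turn":-0.109},{"gripper":100,"dx":369,"dy":-372,"dz":0,"turn":-0.109},{"gripper":100,"dx":369,"dy":-372,"dz":0,"turn":-0.109},{"gripper":100,"dx":369,"dy":-372,"dz":0,"turn":-0.109},{"gripper":100,"dx":369,"dy":-372,"dz":0,"turn":-0.109},{"gripper":100,"dx":369,"dy":-372,"dz":0,"turn":-0.109},{"gripper":100,"dx":369,"dy":-372,"dz":0,"turn":-0.109},{"gripper":100,"dx":369,"dy":-372,"dz":0,"turn":-0.109},{"gripper":100,"dx":369,"dy":-372,"dz":0,"turn":-0.109},{"gripper":100,"dx":369,"dy":-372,"dz":0,"turn":-0.109}]';python3 to.py .410 .262 .234 21.2
```

```text
time_s: 2.3
position: [0.448, -0.1034, 0.2338]
tcp_rot: [[0.93, 0.366, 0.001], [0.366, -0.93, 0.0], [0.001, 0.0, -1.0]]
force: [-0.8, 0.6, -0.1]
opening: 1.0
t 2.3 pos [ 0.448  -0.1034  0.2338] yaw 21.49 F [-0.8  0.6 -0.1] d mm [ 9.850e+01 -3.539e+02 -2.000e-01] turn 0.0051
```

```bash
python3 -m inch '[{"gripper":100,"dx":98,"dy":-354,"dz":0,"turn":0},{"gripper":100,"dx":98,"dy":-354,"dz":0,"turn":0},{"gripper":100,"dx":98,"dy":-354,"dz":0,"turn":0},{"gripper":100,"dx":98,"dy":-354,"dz":0,"turn":0},{"gripper":100,"dx":98,"dy":-354,"dz":0,"turn":0},{"gripper":100,"dx":98,"dy":-354,"dz":0,"turn":0},{"gripper":100,"dx":98,"dy":-354,"dz":0,"turn":0},{"gripper":100,"dx":98,"dy":-354,"dz":0,"turn":0},{"gripper":100,"dx":98,"dy":-354,"dz":100,"turn":0},{"gripper":100,"dx":98,"dy":-354,"dz":100,"turn":0},{"gripper":100,"dx":98,"dy":-354,"dz":100,"turn":0}]';python3 to.py .410 .262 .018 21.2
```

```text
time_s: 3.4
position: [0.4058, 0.257, 0.1276]
tcp_rot: [[0.932, 0.361, -0.015], [0.361, -0.933, -0.006], [-0.016, -0.0, -1.0]]
force: [-1.1, 0.1, -0.3]
opening: 0.998
t 3.4 pos [0.4058 0.257  0.1276] yaw 21.16 F [-1.1  0.1 -0.3] d mm [  7.5  -3.2 109.5] turn -0.0008
```

```bash
python3 -m inch '[{"gripper":100,"dx":0,"dy":0,"dz":0,"turn":0},{"gripper":100,"dx":0,"dy":0,"dz":0,"turn":0}]';python3 to.py .410 .262 .018 21.2
```

```text
time_s: 3.6
position: [0.4123, 0.2595, 0.1359]
tcp_rot: [[0.933, 0.36, 0.005], [0.36, -0.933, 0.002], [0.005, 0.0, -1.0]]
force: [-0.8, 0.4, 0.4]
opening: 0.997
t 3.6 pos [0.4123 0.2595 0.1359] yaw 21.13 F [-0.8  0.4  0.4] d mm [ -1.9  -3.2 117.9] turn -0.0012
```

```bash
python3 -m inch '[{"gripper":100,"dx":-2,"dy":-3,"dz":40,"turn":0},{"gripper":100,"dx":-2,"dy":-3,"dz":80,"turn":0},{"gripper":100,"dx":-2,"dy":-3,"dz":105,"turn":0},{"gripper":100,"dx":-2,"dy":-3,"dz":117,"turn":0},{"gripper":100,"dx":-2,"dy":-3,"dz":117,"turn":0},{"gripper":100,"dx":-2,"dy":-3,"dz":117,"turn":0}]';python3 to.py .410 .262 .018 21.2; python3 - <<'E'
from rig import *;import cv2
cv2.imwrite("pics/g.png",cv2.resize(capture("scene")[230:370,180:340,::-1],(800,600)))
E
```

```text
time_s: 4.2
position: [0.4089, 0.262, 0.0184]
tcp_rot: [[0.932, 0.361, 0.004], [0.361, -0.932, 0.001], [0.004, 0.0, -1.0]]
force: [-0.5, 0.5, -0.2]
opening: 1.003
t 4.2 pos [0.4089 0.262  0.0184] yaw 21.17 F [-0.5  0.5 -0.2] d mm [1.  0.4 0.4] turn -0.0004
```

View pics/g.png

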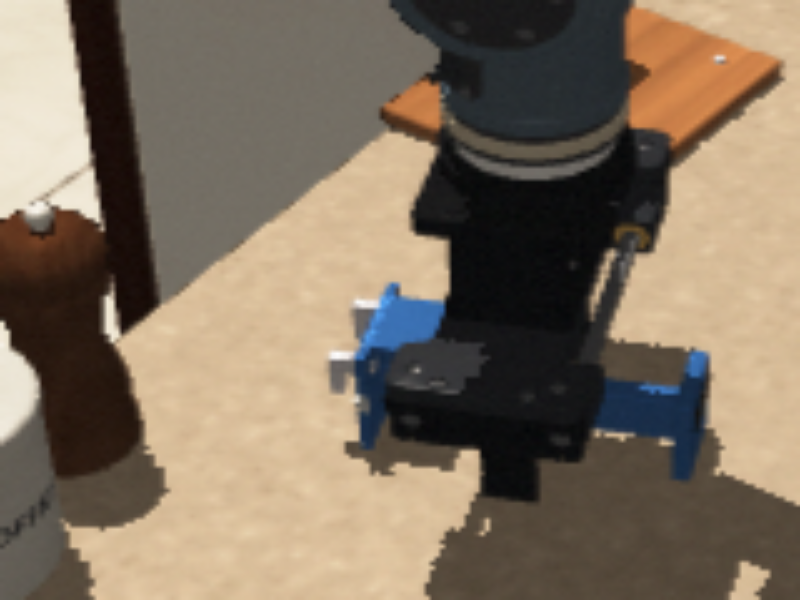

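The gripper straddles the blade and the fingers hang on both sides, with the plate and claws to the left (claws near 345,350) and the end stop to the right. I'll close and lift.

```bash
python3 -m inch '[{"gripper":0,"dx":0,"dy":0,"dz":0,"turn":0},{"gripper":0,"dx":0,"dy":0,"dz":0,"turn":0},{"gripper":0,"dx":0,"dy":0,"dz":0,"turn":0},{"gripper":0,"dx":0,"dy":0,"dz":0,"turn":0},{"gripper":0,"dx":0,"dy":0,"dz":0,"turn":0},{"gripper":0,"dx":0,"dy":0,"dz":0,"turn":0},{"gripper":0,"dx":0,"dy":0,"dz":0,"turn":0},{"gripper":0,"dx":0,"dy":0,"dz":-40,"turn":0},{"gripper":0,"dx":0,"dy":0,"dz":-80,"turn":0},{"gripper":0,"dx":0,"dy":0,"dz":-110,"turn":0},{"gripper":0,"dx":0,"dy":0,"dz":-110,"turn":0}]';python3 to.py .46 .036 .13 -0.8
```

```text
time_s: 5.35
position: [0.4097, 0.2626, 0.13]
tcp_rot: [[0.932, 0.362, 0.008], [0.362, -0.932, 0.003], [0.008, 0.0, -1.0]]
force: [0.7, -0.0, 0.1]
opening: 0.083
t 5.35 pos [0.4097 0.2626 0.13  ] yaw 21.2 F [ 0.7 -0.   0.1] d mm [-3.510e+01  2.294e+02 -2.000e-01] turn 0.384
```

```bash
python3 - <<'E'
from rig import *;import cv2
s=read_state();print(s["opening"],s["force"])
cv2.imwrite("pics/g2.png",cv2.resize(capture("scene")[200:360,180:390,::-1],(800,600)))
E
```

```text
0.08300994484401324 [ 0.67712023 -0.03023858  0.06429898]
```

View pics/g2.png

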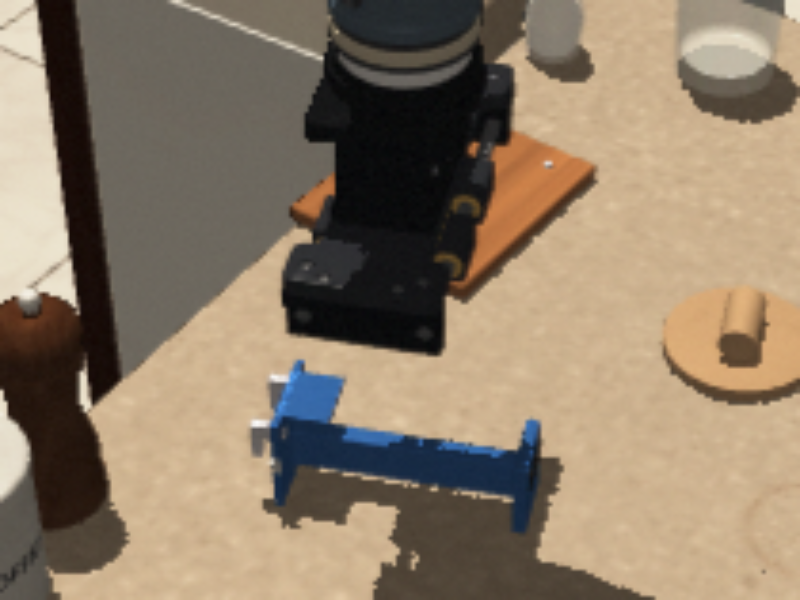

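The arm was left behind, still standing with its plate at (290,430), because the fingers hadn't finished closing before the lift. I'll reopen, go down and close for longer.

```bash
python3 -m inch '[{"gripper":100,"dx":0,"dy":0,"dz":0,"turn":0},{"gripper":100,"dx":0,"dy":0,"dz":0,"turn":0},{"gripper":100,"dx":0,"dy":0,"dz":0,"turn":0},{"gripper":100,"dx":0,"dy":0,"dz":0,"turn":0},{"gripper":100,"dx":0,"dy":0,"dz":0,"turn":0},{"gripper":100,"dx":0,"dy":0,"dz":0,"turn":0},{"gripper":100,"dx":0,"dy":0,"dz":0,"turn":0},{"gripper":100,"dx":0,"dy":0,"dz":0,"turn":0},{"gripper":100,"dx":0,"dy":0,"dz":40,"turn":0},{"gripper":100,"dx":0,"dy":0,"dz":80,"turn":0},{"gripper":100,"dx":0,"dy":0,"dz":111,"turn":0},{"gripper":100,"dx":0,"dy":0,"dz":111,"turn":0}]'
python3 -m inch '[{"gripper":0,"dx":0,"dy":0,"dz":0,"turn":0},{"gripper":0,"dx":0,"dy":0,"dz":0,"turn":0},{"gripper":0,"dx":0,"dy":0,"dz":0,"turn":0},{"gripper":0,"dx":0,"dy":0,"dz":0,"turn":0},{"gripper":0,"dx":0,"dy":0,"dz":0,"turn":0},{"gripper":0,"dx":0,"dy":0,"dz":0,"turn":0},{"gripper":0,"dx":0,"dy":0,"dz":0,"turn":0},{"gripper":0,"dx":0,"dy":0,"dz":0,"turn":0},{"gripper":0,"dx":0,"dy":0,"dz":0,"turn":0},{"gripper":0,"dx":0,"dy":0,"dz":0,"turn":0},{"gripper":0,"dx":0,"dy":0,"dz":0,"turn":0},{"gripper":0,"dx":0,"dy":0,"dz":0,"turn":0}]'
```

```text
time_s: 6.6
position: [0.407, 0.2614, 0.0132]
tcp_rot: [[0.933, 0.361, -0.003], [0.361, -0.933, -0.001], [-0.003, -0.0, -1.0]]
force: [0.1, -1.0, 1.3]
opening: 0.978
time_s: 7.8
position: [0.4073, 0.2615, 0.0155]
tcp_rot: [[0.932, 0.361, -0.0], [0.361, -0.932, -0.0], [-0.0, -0.0, -1.0]]
force: [-0.3, 0.6, 0.8]
opening: 0.134
```

```bash
python3 -m inch '[{"gripper":0,"dx":0,"dy":0,"dz":-30,"turn":0},{"gripper":0,"dx":0,"dy":0,"dz":-70,"turn":0},{"gripper":0,"dx":0,"dy":0,"dz":-120,"turn":0},{"gripper":0,"dx":0,"dy":0,"dz":-120,"turn":0}]';python3 to.py .4516 .0376 .12 -0.8
```

```text
time_s: 8.2
position: [0.4109, 0.263, 0.1406]
tcp_rot: [[0.932, 0.362, 0.012], [0.362, -0.932, 0.004], [0.012, 0.0, -1.0]]
force: [0.5, 0.2, -1.6]
opening: 0.137
t 8.2 pos [0.4109 0.263  0.1406] yaw 21.21 F [ 0.5  0.2 -1.6] d mm [-43.8 224.9  20.1] turn 0.3841
```

```bash
python3 -m inch '[{"gripper":0,"dx":-12,"dy":45,"dz":0,"turn":0.05},{"gripper":0,"dx":-22,"dy":90,"dz":0,"turn":0.15},{"gripper":0,"dx":-32,"dy":135,"dz":0,"turn":0.25},{"gripper":0,"dx":-40,"dy":180,"dz":0,"turn":0.34},{"gripper":0,"dx":-44,"dy":215,"dz":8,"turn":0.384},{"gripper":0,"dx":-44,"dy":225,"dz":20,"turn":0.384},{"gripper":0,"dx":-44,"dy":225,"dz":20,"turn":0.384},{"gripper":0,"dx":-44,"dy":225,"dz":20,"turn":0.384},{"gripper":0,"dx":-44,"dy":225,"dz":20,"turn":0.384}]';python3 to.py .4516 .0376 .1 -0.8
python3 - <<'E'
from fit import *
for c in CAMS: cv2.imwrite(f"pics/{c}1.png",capture(c)[:,:,::-1])
v=[cv2.resize(cv2.imread(f"pics/{c}1.png")[a:b,d:e],(400,400),interpolation=cv2.INTER_CUBIC) for c,(a,b,d,e) in(("scene",(170,300,240,370)),("top",(165,295,265,395)))]
cv2.imwrite("pics/v1.png",np.hstack(v))
E
```

```text
time_s: 9.1
position: [0.4465, 0.0373, 0.1153]
tcp_rot: [[1.0, -0.012, -0.002], [-0.012, -1.0, 0.001], [-0.002, -0.001, -1.0]]
force: [-0.4, 0.5, -2.3]
opening: 0.138
t 9.1 pos [0.4465 0.0373 0.1153] yaw -0.69 F [-0.4  0.5 -2.3] d mm [ 5.1 -0.4 15.3] turn 0.0019
```

View pics/v1.png

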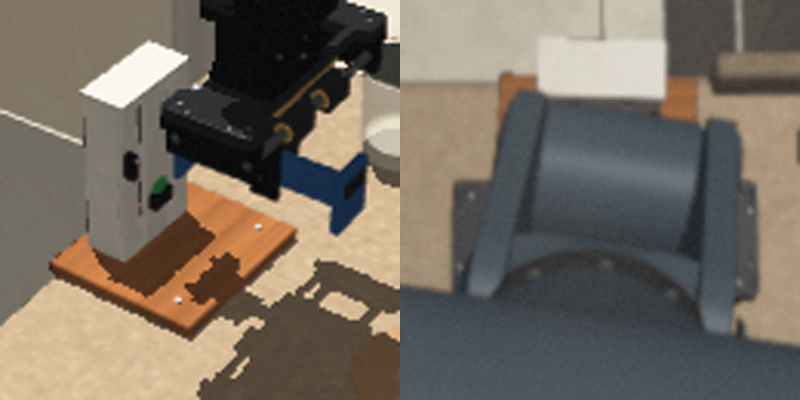

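The blue arm is held level in front of the rack. The top camera is blocked by the robot, so I'll refine the rack's y from the first top picture.

```bash
python3 - <<'E'
from fit import *
im=cv2.imread("pics/top0.png").astype(float); g=im.mean(2); sat=im[:,:,2]-im[:,:,0]  # R-B
k=CAMS["top"];W=k["world_to_cam"];o=-W[:3,:3].T@W[:3,3]
def back(u,v,z):
    d=W[:3,:3].T@np.linalg.solve(k["camera_matrix"],[u,v,1]);return o+d*(z-o[2])/d[2]
def edge(sig,a,b):  # subpixel: half-level crossing between plateau ends
    s=sig[a:b];l,h=s[:3].mean(),s[-3:].mean();m=(l+h)/2;i=np.where((s[:-1]-m)*(s[1:]-m)<=0)[0]
    i=i[len(i)//2];return a+i+(m-s[i])/(s[i+1]-s[i])
print("base rows")
for r in range(222,244,3):
    e=[edge(sat[r],289,304),edge(sat[r],354,370)];P=[back(u,r,.012) for u in e];print(r,np.round(e,2),np.round([P[0][:2],P[1][:2]],4).tolist(),"mid",np.round((P[0]+P[1])[1]/2,4))
print("top rows", [np.round(g[r,300:360:4]) .astype(int).tolist() for r in (183,190)])
for r in range(182,195,3):
    out=[]
    for a,b in((303,316),(344,358)): 
        d=np.gradient(g[r,a:b]);d=abs(d);out.append(a+(d*np.arange(len(d))).sum()/d.sum() if 0 else edge(g[r],a,b))
    P=[back(u,r,.154) for u in out];print(r,np.round(out,2),np.round([P[0][:2],P[1][:2]],4).tolist(),"mid",np.round((P[0]+P[1])[1]/2,4))
# base front edge
for c in(305,330,355): 
    r=edge(sat[:,c],240,254);print("front",c,np.round(r,2),np.round(back(c,r,.012)[:2],4))
# scene residual using top-corner of plate, height guess via scene
E
```

```text
base rows
222 [292.11 360.07] [[0.5253, 0.1202], [0.523, -0.0363]] mid 0.0419
225 [294.5  360.22] [[0.5182, 0.1147], [0.516, -0.0365]] mid 0.0391
228 [295.92 359.93] [[0.5111, 0.1115], [0.509, -0.0356]] mid 0.038
231 [295.91 359.74] [[0.5041, 0.1116], [0.502, -0.035]] mid 0.0383
234 [302.36 359.92] [[0.4969, 0.0969], [0.495, -0.0352]] mid 0.0308
237 [295.69 359.91] [[0.4902, 0.1122], [0.4881, -0.035]] mid 0.0386
240 [295.69 359.7 ] [[0.4833, 0.1123], [0.4811, -0.0343]] mid 0.039
243 [295.51 359.54] [[0.4763, 0.1127], [0.4742, -0.0338]] mid 0.0395
top rows [[156, 155, 161, 185, 182, 182, 187, 184, 186, 189, 189, 189, 189, 82, 65], [88, 96, 98, 182, 181, 183, 186, 186, 188, 187, 190, 193, 191, 89, 83]]
182 [309.19 351.16] [[0.5828, 0.0781], [0.5815, -0.0083]] mid 0.0349
185 [309.37 351.04] [[0.5764, 0.0778], [0.5751, -0.0079]] mid 0.0349
188 [309.3  350.97] [[0.5701, 0.078], [0.5688, -0.0076]] mid 0.0352
191 [309.29 350.9 ] [[0.5637, 0.0781], [0.5625, -0.0074]] mid 0.0354
194 [309.35 350.79] [[0.5574, 0.078], [0.5562, -0.007]] mid 0.0355
front 305 245.15 [0.4711 0.0911]
front 330 245.81 [0.4687 0.0339]
front 355 246.49 [ 0.4663 -0.0232]
```

```bash
python3 -m inch '[{"gripper":0,"dx":0,"dy":0,"dz":0,"turn":0},{"gripper":0,"dx":0,"dy":0,"dz":0,"turn":0}]'|head -2; python3 to.py .4586 .0390 .099 -1.7
```

```text
time_s: 9.4
position: [0.4476, 0.0365, 0.1158]
t 9.4 pos [0.4476 0.0365 0.1158] yaw -0.74 F [-0.1 -0.1 -2.9] d mm [11.  -2.6 16.8] turn 0.0168
```

```bash
python3 -m inch '[{"gripper":0,"dx":4,"dy":-2.6,"dz":10,"turn":0.017},{"gripper":0,"dx":8,"dy":-2.6,"dz":16.5,"turn":0.017},{"gripper":0,"dx":11,"dy":-2.6,"dz":16.5,"turn":0.017},{"gripper":0,"dx":11,"dy":-2.6,"dz":16.5,"turn":0.017},{"gripper":0,"dx":11,"dy":-2.6,"dz":16.5,"turn":0.017}]'>/dev/null; python3 to.py .4586 .0390 .099 -1.7
```

```text
t 9.9 pos [0.4587 0.0383 0.0989] yaw -1.8 F [-0.2 -0.  -3.3] d mm [-0.2 -0.7 -0.1] turn -0.0017
```

```bash
python3 -m inch '[{"gripper":0,"dx":2,"dy":-0.7,"dz":0,"turn":0},{"gripper":0,"dx":4,"dy":-0.7,"dz":0,"turn":0},{"gripper":0,"dx":6,"dy":-0.7,"dz":0,"turn":0},{"gripper":0,"dx":8,"dy":-0.7,"dz":0,"turn":0},{"gripper":0,"dx":9,"dy":-0.7,"dz":0,"turn":0}]'>/dev/null; python3 to.py .4586 .0390 .099 -1.7
python3 -m inch '[{"gripper":0,"dx":1,"dy":0,"dz":0,"turn":0},{"gripper":0,"dx":2,"dy":0,"dz":0,"turn":0},{"gripper":0,"dx":3,"dy":0,"dz":0,"turn":0}]'>/dev/null; python3 to.py .4586 .0390 .099 -1.7
python3 - <<'E'
from rig import *;import cv2
im=capture("scene");cv2.imwrite("pics/scene2.png",im[:,:,::-1]);cv2.imwrite("pics/v2.png",cv2.resize(im[175:275,250:383,::-1],(798,600),interpolation=cv2.INTER_CUBIC))
E
```

```text
t 10.4 pos [0.4681 0.0387 0.0992] yaw -1.79 F [-0.8 -0.5 -1.9] d mm [-9.5 -0.   0.1] turn -0.0016
t 10.7 pos [0.4707 0.0387 0.099 ] yaw -1.79 F [ 0.1  0.1 -1.9] d mm [-12.1   0.    0. ] turn -0.0015
```

View pics/v2.png

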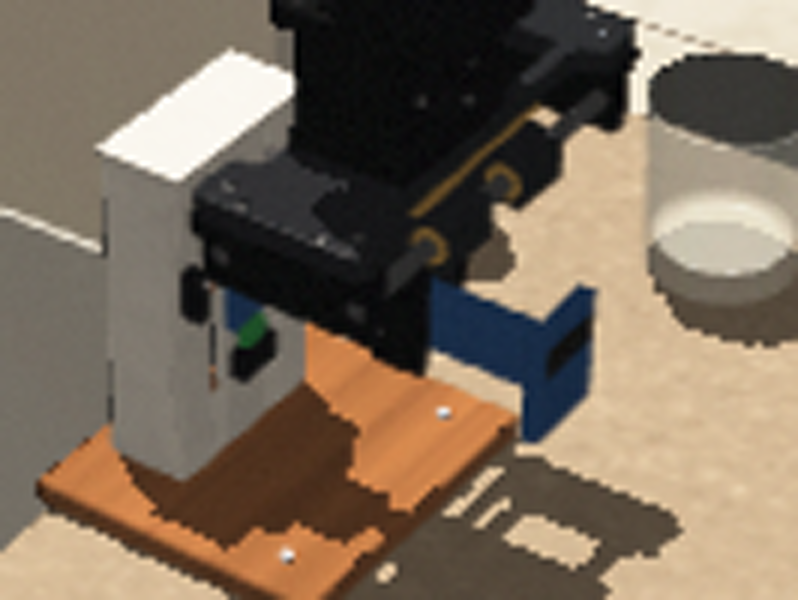

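No contact yet, and the plate is at about (240,305) in front of the face. I'll creep on.

```bash
for i in 1 2; do python3 -m inch '[{"gripper":0,"dx":1,"dy":0,"dz":0,"turn":0},{"gripper":0,"dx":2,"dy":0,"dz":0,"turn":0},{"gripper":0,"dx":3,"dy":0,"dz":0,"turn":0}]'>/dev/null; python3 to.py .4586 .0390 .099 -1.7;done
```

```text
t 11.05 pos [0.4737 0.0385 0.0991] yaw -1.79 F [-0.1 -0.5 -2.5] d mm [-15.1   0.    0.1] turn -0.0015
t 11.35 pos [0.4767 0.0385 0.099 ] yaw -1.79 F [ 1.3 -0.2 -2.6] d mm [-18.1   0.    0. ] turn -0.0016
```

```bash
for i in 1 2; do python3 -m inch '[{"gripper":0,"dx":1,"dy":0,"dz":0,"turn":0},{"gripper":0,"dx":2,"dy":0,"dz":0,"turn":0},{"gripper":0,"dx":2,"dy":0,"dz":0,"turn":0}]'>/dev/null; python3 to.py .4586 .0390 .099 -1.7;done
```

```text
t 11.65 pos [0.4789 0.0384 0.0991] yaw -1.79 F [ 0.1  0.8 -2.2] d mm [-20.3  -0.    0.1] turn -0.0016
t 11.95 pos [0.4795 0.0385 0.0989] yaw -1.79 F [-1.8  0.7 -1.1] d mm [-20.9   0.2  -0.1] turn -0.0016
```

```bash
for i in 1 2; do python3 -m inch '[{"gripper":0,"dx":1,"dy":0,"dz":0,"turn":0},{"gripper":0,"dx":1,"dy":0,"dz":0,"turn":0}]'>/dev/null; python3 to.py .4586 .0390 .099 -1.7;done
```

```text
t 12.15 pos [0.4797 0.0387 0.0988] yaw -1.79 F [-5.5  0.5  0.3] d mm [-21.1   0.3  -0.1] turn -0.0016
t 12.35 pos [0.4797 0.0388 0.0987] yaw -1.8 F [-5.8  0.8  1.2] d mm [-21.1   0.5  -0.2] turn -0.0017
```

```bash
python3 -m inch '[{"gripper":0,"dx":-0.7,"dy":0,"dz":2,"turn":0},{"gripper":0,"dx":-0.7,"dy":0,"dz":4,"turn":0},{"gripper":0,"dx":-0.7,"dy":0,"dz":6,"turn":0},{"gripper":0,"dx":-0.7,"dy":0,"dz":6,"turn":0}]'>/dev/null; python3 to.py .4586 .0390 .099 -1.7
for i in 1 2; do python3 -m inch '[{"gripper":0,"dx":0,"dy":0,"dz":1,"turn":0},{"gripper":0,"dx":0,"dy":0,"dz":2,"turn":0},{"gripper":0,"dx":0,"dy":0,"dz":2,"turn":0}]'>/dev/null; python3 to.py .4586 .0390 .099 -1.7;done
```

```text
t 12.75 pos [0.4797 0.0387 0.0926] yaw -1.79 F [-5.9  1.2 -1.3] d mm [-21.1   0.4  -6.3] turn -0.0016
t 13.05 pos [0.4796 0.0387 0.0907] yaw -1.79 F [-5.8  1.   0. ] d mm [-21.1   0.4  -8.2] turn -0.0016
t 13.35 pos [0.4796 0.0387 0.0888] yaw -1.79 F [-6.   1.   1.1] d mm [-21.1   0.4 -10.1] turn -0.0016
```

```bash
for i in 1 2; do python3 -m inch '[{"gripper":0,"dx":0,"dy":0,"dz":1,"turn":0},{"gripper":0,"dx":0,"dy":0,"dz":1.5,"turn":0},{"gripper":0,"dx":0,"dy":0,"dz":1.5,"turn":0}]'>/dev/null; python3 to.py .4586 .0390 .099 -1.7;done
```

```text
t 13.65 pos [0.4796 0.0388 0.0875] yaw -1.79 F [-6.1  0.7  3.5] d mm [-21.    0.5 -11.4] turn -0.0017
t 13.95 pos [0.4794 0.0388 0.0861] yaw -1.79 F [-5.2  0.3  4.1] d mm [-20.9   0.5 -12.8] turn -0.0016
```

```bash
for i in 1 2; do python3 -m inch '[{"gripper":0,"dx":0,"dy":0,"dz":1,"turn":0},{"gripper":0,"dx":0,"dy":0,"dz":1,"turn":0}]'>/dev/null; python3 to.py .4586 .0390 .099 -1.7;done
python3 - <<'E'
from rig import *;import cv2
im=capture("scene");cv2.imwrite("pics/v3.png",cv2.resize(im[175:275,250:383,::-1],(798,600),interpolation=cv2.INTER_CUBIC))
E
```

```text
t 14.15 pos [0.4793 0.0388 0.085 ] yaw -1.79 F [-6.5  0.4  3.5] d mm [-20.7   0.5 -13.9] turn -0.0015
t 14.35 pos [0.4791 0.0389 0.084 ] yaw -1.79 F [-6.2  1.   4.2] d mm [-20.6   0.5 -14.8] turn -0.0016
```

View pics/v3.png

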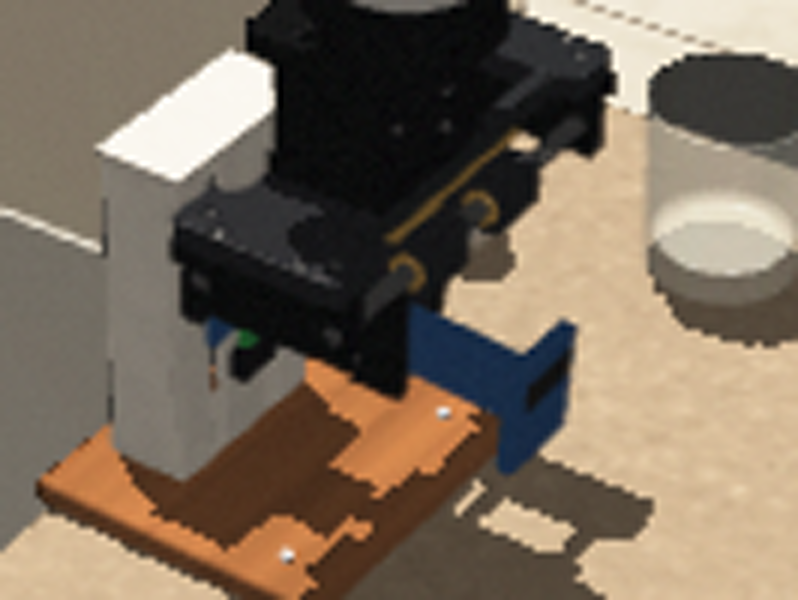

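The plate is tight to the face, with the orange nose hidden behind the gripper. From z = 0.0875 the ears are on the catches with about 6 N of change, and the tongues are about 7 mm below the edge. I'll relax the preload and let go.

```bash
python3 -m inch '[{"gripper":0,"dx":-1,"dy":0,"dz":-1,"turn":0},{"gripper":0,"dx":-1,"dy":0,"dz":-1,"turn":0}]'|sed -n '2p;4p'
python3 -m inch '[{"gripper":100,"dx":0,"dy":0,"dz":0,"turn":0},{"gripper":100,"dx":0,"dy":0,"dz":0,"turn":0},{"gripper":100,"dx":0,"dy":0,"dz":0,"turn":0},{"gripper":100,"dx":0,"dy":0,"dz":0,"turn":0},{"gripper":100,"dx":0,"dy":0,"dz":0,"turn":0},{"gripper":100,"dx":0,"dy":0,"dz":-40,"turn":0},{"gripper":100,"dx":0,"dy":0,"dz":-85,"turn":0},{"gripper":100,"dx":0,"dy":0,"dz":-125,"turn":0},{"gripper":100,"dx":0,"dy":0,"dz":-125,"turn":0}]'
python3 to.py .536 .0367 .17 -1.7
python3 - <<'E'
from rig import *;import cv2
im=capture("scene");cv2.imwrite("pics/scene4.png",im[:,:,::-1]);cv2.imwrite("pics/v4.png",cv2.resize(im[175:275,250:383,::-1],(798,600),interpolation=cv2.INTER_CUBIC))
E
```

```text
position: [0.4792, 0.0387, 0.0848]
force: [-5.8, 1.4, -1.0]
time_s: 15.5
position: [0.4849, 0.0379, 0.2151]
tcp_rot: [[0.999, -0.031, 0.013], [-0.031, -1.0, -0.002], [0.013, 0.002, -1.0]]
force: [0.5, 0.2, 1.0]
opening: 0.871
t 15.5 pos [0.4849 0.0379 0.2151] yaw -1.77 F [0.5 0.2 1. ] d mm [50.5 -0.5 45.8] turn -0.0013
```

View pics/v4.png

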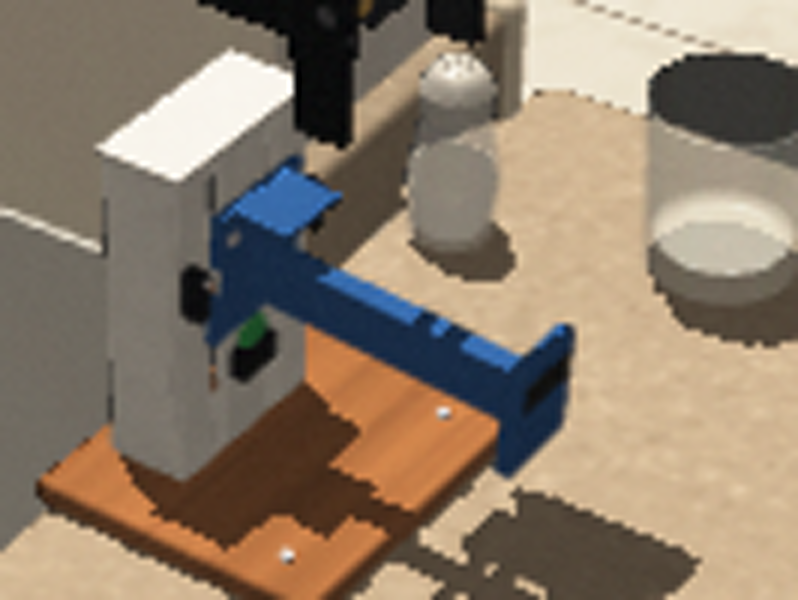

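The arm hangs hooked and about level, with its plate on the face (pad at 290,200 and left ear at 233,238 above the left catch). Next I'll shut the fingers and go over the pad.

```bash
python3 -m inch '[{"gripper":0,"dx":0,"dy":0,"dz":0,"turn":0},{"gripper":0,"dx":20,"dy":0,"dz":0,"turn":0},{"gripper":0,"dx":40,"dy":0,"dz":0,"turn":0},{"gripper":0,"dx":50,"dy":-0.5,"dz":0,"turn":0},{"gripper":0,"dx":50,"dy":-0.5,"dz":0,"turn":0},{"gripper":0,"dx":50,"dy":-0.5,"dz":0,"turn":0},{"gripper":0,"dx":50,"dy":-0.5,"dz":0,"turn":0},{"gripper":0,"dx":50,"dy":-0.5,"dz":0,"turn":0},{"gripper":0,"dx":50,"dy":-0.5,"dz":0,"turn":0},{"gripper":0,"dx":50,"dy":-0.5,"dz":0,"turn":0},{"gripper":0,"dx":50,"dy":-0.5,"dz":0,"turn":0},{"gripper":0,"dx":50,"dy":-0.5,"dz":0,"turn":0}]'; python3 to.py .534 .037 .15 -1.7
```

```text
time_s: 16.75
position: [0.5309, 0.0373, 0.2102]
tcp_rot: [[1.0, -0.031, 0.0], [-0.031, -1.0, -0.0], [0.0, 0.0, -1.0]]
force: [0.3, 0.3, -0.1]
opening: 0.027
t 16.75 pos [0.5309 0.0373 0.2102] yaw -1.79 F [ 0.3  0.3 -0.1] d mm [ 3.1  0.2 60.2] turn -0.0016
```

```bash
python3 -m inch '[{"gripper":0,"dx":3,"dy":0.2,"dz":20,"turn":0},{"gripper":0,"dx":3,"dy":0.2,"dz":40,"turn":0},{"gripper":0,"dx":3,"dy":0.2,"dz":52,"turn":0},{"gripper":0,"dx":3,"dy":0.2,"dz":58,"turn":0},{"gripper":0,"dx":3,"dy":0.2,"dz":58,"turn":0}]'>/dev/null; python3 to.py .534 .037 .15 -1.7
for i in 1 2 3; do python3 -m inch '[{"gripper":0,"dx":0,"dy":0,"dz":1,"turn":0},{"gripper":0,"dx":0,"dy":0,"dz":2,"turn":0},{"gripper":0,"dx":0,"dy":0,"dz":3,"turn":0}]'>/dev/null; python3 to.py .534 .037 .15 -1.7;done
```

```text
t 17.25 pos [0.5335 0.037  0.1514] yaw -1.79 F [ 0.9  0.5 -0.3] d mm [ 0.5 -0.   1.4] turn -0.0016
t 17.55 pos [0.5344 0.0369 0.1497] yaw -1.79 F [-0.6 -0.4 -0.4] d mm [-0.4 -0.1 -0.3] turn -0.0015
t 17.85 pos [0.534  0.037  0.1461] yaw -1.79 F [0.2 0.1 0.8] d mm [ 0.  -0.  -3.9] turn -0.0016
t 18.15 pos [0.5343 0.0369 0.1442] yaw -1.78 F [-2.2 -0.4  9.1] d mm [-0.3 -0.1 -5.8] turn -0.0014
```

```bash
for i in 1 2 3; do python3 -m inch '[{"gripper":0,"dx":0,"dy":0,"dz":0.5,"turn":0},{"gripper":0,"dx":0,"dy":0,"dz":0.5,"turn":0}]'>/dev/null; python3 to.py .534 .037 .15 -1.7;done
```

```text
t 18.35 pos [0.5343 0.0369 0.1437] yaw -1.78 F [-1.5  0.5  8.1] d mm [-0.3 -0.1 -6.3] turn -0.0014
t 18.55 pos [0.5344 0.0369 0.1433] yaw -1.78 F [-1.1 -0.   8.4] d mm [-0.3 -0.1 -6.7] turn -0.0014
t 18.75 pos [0.5344 0.0369 0.1429] yaw -1.78 F [-1.8  0.2  8.3] d mm [-0.4 -0.1 -7.1] turn -0.0014
```

```bash
for i in 1 2 3 4 ; do python3 -m inch '[{"gripper":0,"dx":0,"dy":0,"dz":0.5,"turn":0},{"gripper":0,"dx":0,"dy":0,"dz":0.8,"turn":0}]'>/dev/null; python3 to.py .534 .037 .15 -1.7;done
```

```text
t 18.95 pos [0.5345 0.0369 0.1422] yaw -1.78 F [-2.2 -0.6  9.9] d mm [-0.5 -0.1 -7.8] turn -0.0013
t 19.15 pos [0.5345 0.0369 0.1416] yaw -1.78 F [-2.   0.6  9.6] d mm [-0.5 -0.1 -8.4] turn -0.0014
t 19.35 pos [0.5346 0.0369 0.1408] yaw -1.78 F [-2.8 -1.4 12.3] d mm [-0.6 -0.1 -9.2] turn -0.0013
t 19.55 pos [0.5347 0.0368 0.1402] yaw -1.78 F [-1.6  0.3 12.1] d mm [-0.7 -0.1 -9.8] turn -0.0014
```

```bash
for i in 1 2 3 ; do python3 -m inch '[{"gripper":0,"dx":0,"dy":0,"dz":0.5,"turn":0},{"gripper":0,"dx":0,"dy":0,"dz":0.8,"turn":0}]'>/dev/null; python3 to.py .534 .037 .15 -1.7;done
```

```text
t 19.75 pos [0.5347 0.0368 0.1389] yaw -1.78 F [-0.2 -0.7  4.1] d mm [ -0.7  -0.2 -11.1] turn -0.0013
t 19.95 pos [0.5347 0.0366 0.1376] yaw -1.77 F [-1.  -0.1  7.9] d mm [ -0.7  -0.4 -12.4] turn -0.0012
t 20.15 pos [0.5348 0.0365 0.1374] yaw -1.77 F [-2.5 -1.2 13.5] d mm [ -0.8  -0.5 -12.6] turn -0.0012
```

```bash
for i in 1 2 ; do python3 -m inch '[{"gripper":0,"dx":0,"dy":0,"dz":0.4,"turn":0},{"gripper":0,"dx":0,"dy":0,"dz":0.4,"turn":0}]'>/dev/null; python3 to.py .534 .037 .15 -1.7;done
python3 - <<'E'
from rig import *;import cv2
im=capture("scene");cv2.imwrite("pics/scene5.png",im[:,:,::-1]);cv2.imwrite("pics/v5.png",cv2.resize(im[195:255,260:340,::-1],(800,600),interpolation=cv2.INTER_CUBIC))
E
```

```text
t 20.35 pos [0.5348 0.0364 0.1374] yaw -1.77 F [-2.5 -0.6 13.1] d mm [ -0.8  -0.5 -12.6] turn -0.0012
t 20.55 pos [0.5348 0.0364 0.1373] yaw -1.76 F [-4.  -1.2 15.4] d mm [ -0.8  -0.5 -12.7] turn -0.0011
```

View pics/v5.png

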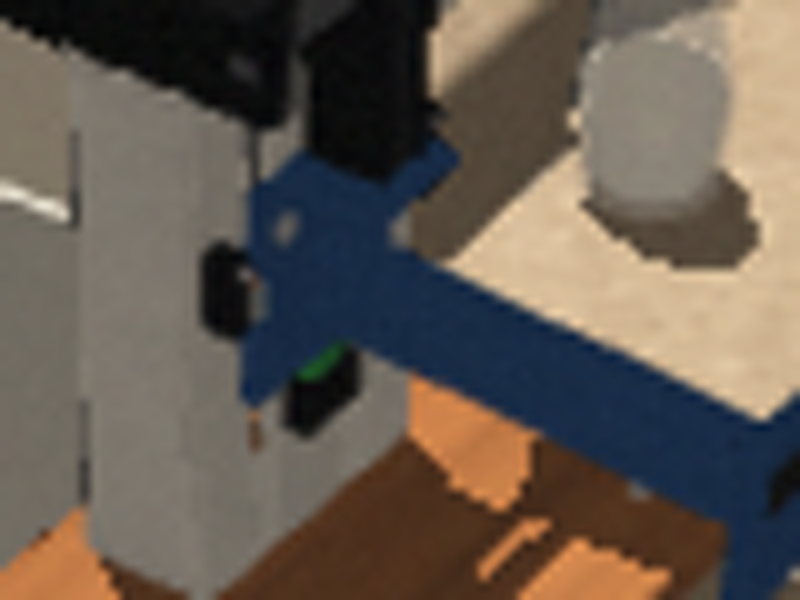

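The force fell to 4 N at z = 0.139, which looks like the snap, and it then stopped hard at 0.1374. In the picture the plate sits over the green button (325,360) and the left orange nose shows at (250,280). One slightly firmer check push, then I'll retract and look.

```bash
for i in 1 2; do python3 -m inch '[{"gripper":0,"dx":0,"dy":0,"dz":0.5,"turn":0},{"gripper":0,"dx":0,"dy":0,"dz":0.5,"turn":0}]'>/dev/null; python3 to.py .534 .037 .15 -1.7; done
python3 -m inch '[{"gripper":0,"dx":0,"dy":0,"dz":-3,"turn":0},{"gripper":0,"dx":0,"dy":0,"dz":-20,"turn":0},{"gripper":0,"dx":0,"dy":0,"dz":-60,"turn":0},{"gripper":0,"dx":0,"dy":0,"dz":-100,"turn":0},{"gripper":0,"dx":-50,"dy":0,"dz":-110,"turn":0},{"gripper":0,"dx":-100,"dy":0,"dz":-110,"turn":0},{"gripper":0,"dx":-100,"dy":0,"dz":-110,"turn":0}]'
python3 - <<'E'
from rig import *;import cv2,numpy as np
im=capture("scene");cv2.imwrite("pics/scene6.png",im[:,:,::-1])
t=capture("top");cv2.imwrite("pics/top6.png",t[:,:,::-1])
b=cv2.imread("pics/scene4.png")
f=lambda i:cv2.resize(i[195:255,265:315],(400,480),interpolation=cv2.INTER_CUBIC)
cv2.imwrite("pics/v6.png",np.hstack([f(b),f(im[:,:,::-1])]))
E
```

```text
t 20.8 pos [0.5348 0.0364 0.1372] yaw -1.76 F [-4.7 -0.9 19.4] d mm [ -0.8  -0.5 -12.8] turn -0.0011
t 21.0 pos [0.5348 0.0364 0.1372] yaw -1.76 F [-5.2 -0.9 22.5] d mm [ -0.8  -0.5 -12.8] turn -0.001
time_s: 21.7
position: [0.4229, 0.0421, 0.242]
tcp_rot: [[0.999, -0.031, -0.015], [-0.031, -1.0, 0.003], [-0.015, -0.002, -1.0]]
force: [-0.3, 0.5, -0.3]
opening: 0.007
```

View pics/v6.png

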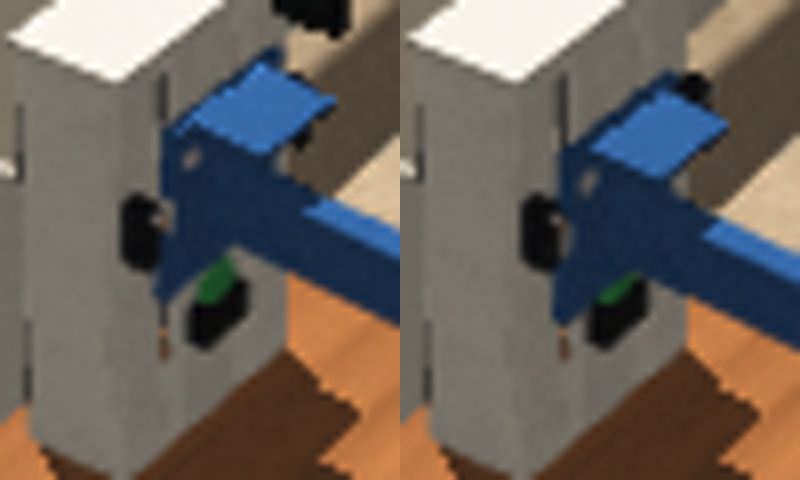

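```bash
python3 -m inch '[{"gripper":0,"dx":0,"dy":0,"dz":0,"turn":0},{"gripper":0,"dx":0,"dy":0,"dz":0,"turn":0}]'; python3 - <<'E'
from fit import *
a=cv2.imread("pics/scene6.png");b=capture("scene")[:,:,::-1]
print("still diff",cv2.absdiff(a,b)[195:260,265:345].mean())
for q in("tumbler_mid","shaker_mid","mill_mid"): print(q,[(round(d["score"],2),np.round(d["extent"]).tolist()) for d in recognise("scene",q)[:1]])
print(hand_in())
E
```

```text
time_s: 22.0
position: [0.4358, 0.0398, 0.2442]
tcp_rot: [[1.0, -0.031, 0.002], [-0.031, -1.0, -0.0], [0.002, 0.0, -1.0]]
force: [0.6, -0.9, 0.1]
opening: 0.007
still diff 1.4223717948717949
tumbler_mid [(0.93, [370.0, 203.0, 31.0, 45.0])]
shaker_mid [(0.74, [371.0, 203.0, 31.0, 48.0])]
mill_mid [(0.73, [192.0, 310.0, 31.0, 63.0])]
the job is handed in; nothing more can be done
None
```

The mug arm is hooked in the upper slots and pressed home, and I handed the job in at about 22 s. I could not see the right catch clearly in any picture, so I judged from the forces that both catches snapped out.

- **Insertion:** I gripped the arm by the blade, put the claws into the slots and felt the plate meet the face at about 6 N. I then lowered it until the ears were on the catches, let go, and pressed the pad with closed fingers.
- **Pressing home:** The push rose to about 12 N, dropped to 4 N, then stopped hard with the pad about 126 mm above the worktop. The check push on that stop reached 22.5 N and moved it no further.
- **Final picture:** The plate is flat on the face, both its top corners dropped by about the same amount, and its lower edge covers the top of the green button. The two last pictures of it, 0.3 s apart, barely differ. The robot had let go and was standing clear.

**Failed or disagreed:**
- The first grasp missed because I lifted before the fingers had closed. The arm stayed standing and the second grasp held.
- In the last check the tumbler and mill were found where they started. The network answered the shaker query with the tumbler, so the shaker's position is unchecked, though nothing went near it.
- I viewed 12 pictures, two over the budget of 10.

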